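Pour the brass nuts from the tipping parts carousel

ROBOT

A 6-joint arm with a two-finger parallel gripper is mounted at the origin on a cart in front of the work surface, level with it; the furniture and walls round the work are solid. World frame = base frame: x ahead of the robot, y to its left, z up, the work surface at z = 0. Lengths are in mm, angles in degrees, forces in N, time in s.
With the tool pointing down it reaches from about 275 to 850 mm from the base axis. Payload 5.2 kg.
Tool frame: the origin (TCP) lies at the very end of the fingers, on their centre line; the grasp point (between the pads) lies 19 mm behind it; z points along the fingers, y is the line along which they close (so a half turn about z gives the same grasp; the last joint's range is limited). The gripper opens to 85 mm and grips with 20 to 120 N. Pads are 22 mm wide; open, the fingers measure 114 mm over their backs; the gripper's body (76 mm by 85 mm) begins 54 mm behind the grasp point. The pads swing forward as they close: fully open they stand 13 mm farther back than shut.
Start: joints at [55.416, 14.817, 87.949, -0, 77.235, -11.62], TCP at [214.564, 506.426, 231.31] pointing down, gripper open.
Joint ranges: [-179.93, 179.93], [-52.35, 119.4], [10.71, 147.94], [-69.91, 249.91], [12.55, 155.21], [-178.61, 178.61]. Speed limits (degrees/s): [147.25, 147.25, 180, 180, 180, 180].

INTERFACE

Orientations are given as [roll, pitch, yaw] about the fixed x, y, z axes, in that order (R = Rz(yaw) Ry(pitch) Rx(roll)).
In Python, from plant import manip gives the robot as it stands.
- The arm moves only by the tool move_tool, called by a JSON object that holds its "method" and its "body". Schema: {"type":"object","properties":{"increments":{"type":"array","items":{"type":"object","properties":{"sx":{"type":"number"},"sy":{"type":"number"},"sz":{"type":"number"},"rx":{"type":"number"},"ry":{"type":"number"},"rz":{"type":"number"}},"additionalProperties":false},"minItems":1,"maxItems":10},"jaw":{"type":"number"},"squeeze":{"type":"number"},"only":{"type":"string"},"quiet":{"type":"boolean"},"lines":{"type":"string"}},"required":["increments"],"additionalProperties":false}. increments is a list of rows, 1 to 10 of them, each an object with the fields sx, sy, sz (the shift in parts of the range, where 1.0 means 800 mm), rx, ry, rz (a rotation vector in a scale on which 1.0 is 90 degrees); a field left out counts as zero; each row is the pose to reach, as a shift and turn from the pose commanded when the call began, along the tool's axes at that moment; what a row does not reach only later rows make up. A row lasts 1/10 s, in which the tool goes at most 50 mm and 8.59 degrees, less where a joint would pass 70% of its speed; a pose out of reach is approached as far as the arm can. jaw is the finger opening in mm, set as the call begins (left out keeps the last). The fingers move at their own pace and stop on an object; squeeze is the grip in N (left out, the last holds). Time passes only in rows, so rows that do not move let the fingers close. The tool returns the time, the measured TCP pose, the force, the opening and the grip force at its end. only (a regular expression) keeps the lines of the reply that match it, lines (a string "A,B") keeps lines A to B, and quiet returns only ok. Shift and turn numbers lie between -1 and 1, and a call with a number outside is refused. Input that does not fit is refused with a message, and nothing moves.
- manip.sense(): the state, without advancing time (a new reading comes with each control period).
- manip.snapshot(name): name is "scene" or "top" or "wrist"; returns the picture (384x512x3 uint8, red, green, blue); there is no depth.
- manip.camera_model(name): a dict with "fx", "fy", "cx", "cy" (pixels), "k1" (the pictures are not rectified: a ray, as slopes to the right and down, at radius r is drawn at 1 + k1 r^2 times it, then the intrinsics apply), "rvec" (rotation vector, rad) and "tvec" (3), from world to camera coordinates, as OpenCV has them. Camera axes: x right, y down, z forward; pixel columns grow to the right and rows downward; lengths in mm; the calibration is good to about 2 mm. A picture is of the moment at which its call begins: read the wrist's pose just before it. camera_model takes no time and is no camera call; for the wrist camera it gives the pose at the moment of the call.
- manip.job_done(): hands the job in; it is judged then, once.
The state is a dict: "time_s": time; "joint_positions": joint angles; "joint_vel": joint speeds; "joint_torque": joint torques, N m; "tool_pos": TCP position; "orientation": TCP orientation; "contact_force": force on the tool from outside, world axes, zero at the start; "ft_torque": the same for the moment, N m; "grip_width": finger opening in mm; "finger_force": force on a finger pad.
Only numpy, scipy, OpenCV 4.12 (cv2) and the standard library are available. Lean on these libraries where they do the work, as an engineer would, in place of code of your own. Each camera call takes 0.05 s, during which the arm holds its last target. There are 200 camera calls.

TASK

I need the two big brass nuts out of the parts carousel. Turn the white drum (it has a black knob) until the bay with the brass nuts faces the spout squarely, then tip the carousel by pressing its red lever right down, keep it down until both brass nuts have slid into the yellow bin, and let it come back level. Everything else stays where it is: the other parts in the carousel, the bin under the spout, and the things around it.

Things in the scene. Friction and masses are not known exactly. Their poses are not given: they have to be found in the camera images.
- stand: dark steel stand of the carousel, fixed to the bench: two A-shaped side frames at y = +-131 mm, 184 mm high, feet from x -120 to +105 mm, tied at the back. Origin on the bench straight below the carousel's centre; its -x axis points the way the spout pours (roughly towards the robot), z up. The yellow bin stands between the feet.
- stand_axis (a point): the middle of the tipping axis, 160 mm above the bench, above the origin of the stand, along its y. The drum's centre is 12 mm below it when level. Room to mind: a roof beam along x at y = 283 mm, from about 0.88 m up (lean the hand, wrist outward, if an elbow comes near it), and the saw's raised head at the right (x over 660 mm, y -126 to -198 mm, from 225 mm up).
- pan (a joint): tipping angle of the blue round pan (226 mm wide) that carries the drum: 0 = level, on its rear stop; grows to 0.75 (43 degrees, stop) as the spout side dips. A spring brings it back level by itself, slowly, when the lever is let go. Pressing the lever slowly takes about 5 to 14 N. Parts begin to slide between 0.25 and 0.45.
- spout_mouth (a point): middle of the spout's mouth: the 94 mm wide gap in the pan's rim, at the height of the drum's floor, 100 mm from the drum's centre. x, y, z axes as the stand's when level; tips with the pan. The open spout channel (inside 95 mm wide, cheeks 33 mm high) runs on 43 mm beyond it along -x, over the yellow bin.
- lever_grip (a point): middle of the tipping lever's red round grip bar: 24 mm thick, 78 mm long, along the stand's y, at its -y side (robot's right). Level, it is at x -102, y -183, z 186 mm in the stand's frame; it swings at 105 mm radius about the tipping axis. Fully down it is 76 mm lower at x -92 (at most x -105 on the way). The bar's middle is 35 mm clear of the lever arm and side frame.
- drum: white drum turning in the pan; 200 mm wide. Origin: centre of its floor (z = 148 mm when level); z up. Its -x axis runs through the middle of the brass bay. Turns right round either way, stiffly (4 to 6 N at the knob), and stays where it is left. Five bays; dividers 37 mm high, 4 mm thick; hub 56 mm wide, 53 mm high; pan rim 41 mm high (z = 189 mm).
- drum_knob (a point): middle of the black upright finger knob, a spinner 22 mm thick that rolls freely on its own pin, reaching from 44 to 87 mm above the drum's floor (this point at 65 mm, z = 213 mm when level), 64 mm from the drum's centre along its +x axis, on a divider: with the brass bay at the spout it is on the far side.
- brass_bay (a point): outer middle of the bay that holds the two brass nuts, on the drum's floor, 100 mm from the drum's centre. It coincides with spout_mouth when the bay faces the spout squarely.
- parts_bin: yellow open parts bin, 180 x 150 mm, 42 mm high, walls and floor 4 mm, loose on the bench under the spout between the stand's feet. Origin at the centre of its underside; its x axis along the 180 mm. It stays where it is.
- sanding_block: blue sanding block, 66 x 124 x 37 mm, lying in front, to the right of the bin; origin at the centre of its underside. A bystander.
- battery_pack: black and blue tool battery, 66 x 107 x 57 mm, in front, further to the right; origin at the centre of its underside. A bystander.
- brass_nut_1: big brass (gold-coloured) hexagon nut, 36 mm across flats, 20 mm thick; one of two lying in the brass bay of the drum. Origin at the centre of its underside.
- brass_nut_2: big brass (gold-coloured) hexagon nut, 36 mm across flats, 20 mm thick; one of two lying in the brass bay of the drum. Origin at the centre of its underside.
- rubber_foot_1: black rubber foot, a disc of 40 mm, 18 mm high; one of two lying in their own bay of the drum. Origin at the centre of its underside.
- rubber_foot_2: black rubber foot, a disc of 40 mm, 18 mm high; one of two lying in their own bay of the drum. Origin at the centre of its underside.
- steel_nut_1: big grey steel hexagon nut, 36 mm across flats, 20 mm thick; one of two lying in their own bay of the drum. Origin at the centre of its underside.
- steel_nut_2: big grey steel hexagon nut, 36 mm across flats, 20 mm thick; one of two lying in their own bay of the drum. Origin at the centre of its underside.
- wood_plug_1: brown wooden plug, 33 mm wide, 21 mm high, domed; one of two lying in their own bay of the drum. Origin at the centre of its underside.
- wood_plug_2: brown wooden plug, 33 mm wide, 21 mm high, domed; one of two lying in their own bay of the drum. Origin at the centre of its underside.
- post_cap_1: red plastic cap, 38 mm wide, 20 mm high; one of two lying in their own bay of the drum. Origin at the centre of its underside.
- post_cap_2: red plastic cap, 38 mm wide, 20 mm high; one of two lying in their own bay of the drum. Origin at the centre of its underside.

How it is judged (in metres and radians):
On the way, in this order (a step that is already met when the one before it is completed fails the run):
1. the brass bay faces the spout (its outer middle within 18 mm of the middle of the spout's mouth) while the carousel is level (distance between brass_bay and spout_mouth below 0.018 m and value of joint pan below 0.1 rad), for 0.2 s.
2. the carousel is tipped by more than 0.5 rad, the brass bay still at the spout (within 25 mm), and both brass nuts have come to lie in the yellow bin (distance between brass_bay and spout_mouth below 0.025 m and value of joint pan above 0.5 rad and x of brass_nut_1 in the frame of parts_bin between -0.09 and 0.09 m and y of brass_nut_1 in the frame of parts_bin between -0.075 and 0.075 m and z of brass_nut_1 in the frame of parts_bin between -0.005 and 0.055 m and x of brass_nut_2 in the frame of parts_bin between -0.09 and 0.09 m and y of brass_nut_2 in the frame of parts_bin between -0.075 and 0.075 m and z of brass_nut_2 in the frame of parts_bin between -0.005 and 0.055 m), for 0.2 s.
At the end, for the whole second after the job is handed in: both brass nuts lie still inside the yellow bin; the bin stands flat, within 40 mm of where it stood; the carousel is back level (pan angle under 0.06 rad) and all eight other parts are still in it (within 115 mm of the drum's centre) (x of brass_nut_1 in the frame of parts_bin between -0.09 and 0.09 m and y of brass_nut_1 in the frame of parts_bin between -0.075 and 0.075 m and z of brass_nut_1 in the frame of parts_bin between -0.005 and 0.055 m and x of brass_nut_2 in the frame of parts_bin between -0.09 and 0.09 m and y of brass_nut_2 in the frame of parts_bin between -0.075 and 0.075 m and z of brass_nut_2 in the frame of parts_bin between -0.005 and 0.055 m and linear speed of each of brass_nut_1, brass_nut_2 below 0.03 m/s and value of joint pan below 0.06 rad and angle between parts_bin's own z axis and vertical below 0.08 rad and distance of parts_bin from where it was at the start of the episode below 0.04 m and distance between each of rubber_foot_1, rubber_foot_2, steel_nut_1, steel_nut_2, wood_plug_1, wood_plug_2, post_cap_1, post_cap_2 and drum below 0.115 m); the robot touches nothing.
It fails at once if one of the other parts leaves the carousel (more than 130 mm from the drum's centre) (distance between any of rubber_foot_1, rubber_foot_2, steel_nut_1, steel_nut_2, wood_plug_1, wood_plug_2, post_cap_1, post_cap_2 and drum above 0.13 m).
It fails at once if the sanding block or the battery is moved by more than 30 mm (distance of any of sanding_block, battery_pack from where it was at the start of the episode above 0.03 m).
It fails at once if the yellow bin is moved by more than 40 mm (distance of parts_bin from where it was at the start of the episode above 0.04 m).
It also fails if it takes over 56 s, if anything falls off the work surface, if the arm or the gripper's body presses on something with over 40 N, if the wrist force passes 120 N, or if a joint passes its speed limit or range.

## Working session

There is one attempt and no reset: what is moved stays moved. The work goes in short steps, Python scripts to look and compute and a tool call to move; the robot and the scene stay as the last step left them, time stands still between calls to the robot, and variables do not carry over. Pictures are saved under pics/ and viewed, at most 10 in all, crops included, and the job is handed in when it is done.

```bash
ls; mkdir -p pics; python3 - <<'E'
from plant import manip
import cv2,numpy as np
for n in("scene","top"):
    im=manip.snapshot(n); cv2.imwrite(f"pics/{n}0.png",im[...,::-1]); print(n,{k:np.round(v,3).tolist() for k,v in manip.camera_model(n).items()})
s=manip.sense();print(s["time_s"],s["tool_pos"],s["orientation"])
E
```

```text
pics
plant.py
scene {'fx': 381.618, 'fy': 381.618, 'cx': 256.654, 'cy': 191.065, 'k1': 0.017, 'rvec': [2.059, -0.999, 0.5], 'tvec': [-322.455, 371.679, 968.314]}
top {'fx': 353.716, 'fy': 353.716, 'cx': 252.702, 'cy': 187.833, 'k1': -0.061, 'rvec': [1.895, -2.134, 0.434], 'tvec': [61.025, 551.933, 868.607]}
0.1 [214.30480857 506.03478003 230.5483808 ] [-1.79908210e+02 -1.60843451e-02  1.57036593e+02]
```

View pics/scene0.png

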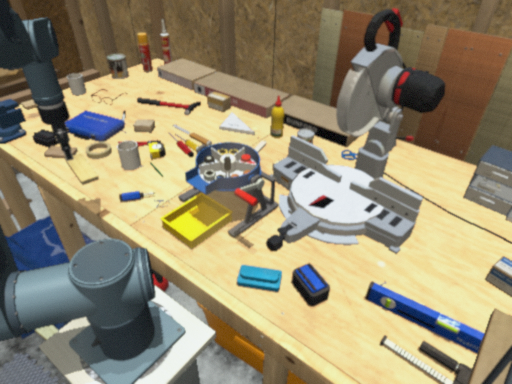

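View pics/top0.png

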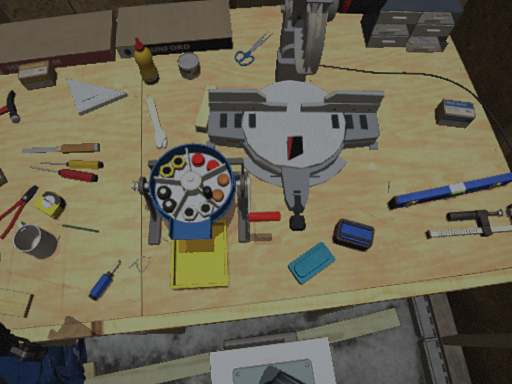

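The scene view shows the carousel in mid-bench, with the yellow bin in front of it and the red lever on the right. In the top view the drum is near (191,184), the lever grip near (264,216) and the bin near (200,255). I'll enlarge the carousel.

```bash
python3 - <<'E'
import cv2
im=cv2.imread("pics/top0.png")[140:255,135:285]
cv2.imwrite("pics/top0c.png",cv2.resize(im,None,fx=5,fy=5,interpolation=cv2.INTER_CUBIC))
E
```

```text
(no output)
```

View pics/top0c.png

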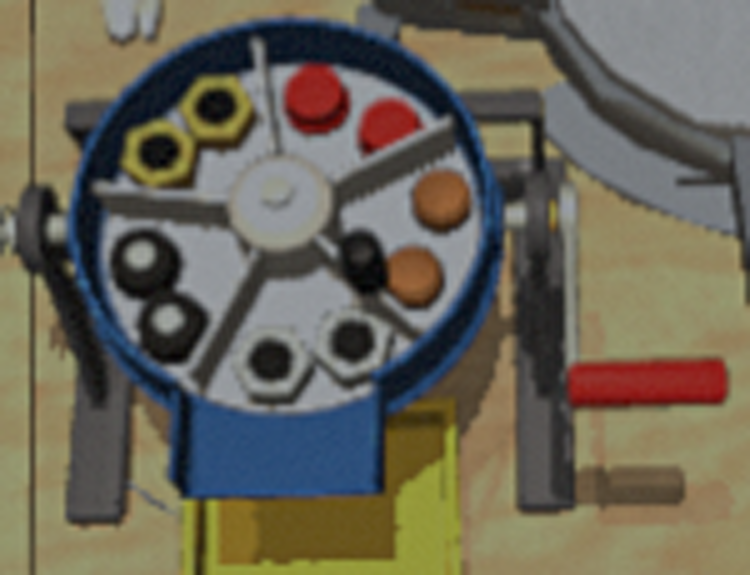

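The crop shows (crop pixels) the brass nuts at (160,152) and (216,105) at the upper left. The black knob is at the lower right with its top near (360,245), the hub top is near (282,195), and the red grip runs from (570,384) to (725,381). The rim spans 75 to 500 across. The spout points down the picture.

```bash
cat > h.py <<'E'
from plant import manip
import cv2,numpy as np
from scipy.spatial.transform import Rotation as Ro
def ray(c,uv,z):
    K=np.array([[c["fx"],0,c["cx"]],[0,c["fy"],c["cy"]],[0,0,1]])
    p=cv2.undistortPoints(np.array([[uv]],float),K,np.array([c["k1"],0,0,0.]))[0,0]
    R=cv2.Rodrigues(np.array(c["rvec"],float))[0]; t=np.array(c["tvec"],float).ravel()
    o=-R.T@t; d=R.T@np.array([*p,1]); return o+d*(z-o[2])/d[2]
def proj(c,P):
    K=np.array([[c["fx"],0,c["cx"]],[0,c["fy"],c["cy"]],[0,0,1]])
    return cv2.projectPoints(np.array(P,float).reshape(-1,3),np.array(c["rvec"],float),np.array(c["tvec"],float),K,np.array([c["k1"],0,0,0.]))[0][:,0]
def tool(R_now,p_now,p,rpy):
    "shift and rotvec in tool axes to reach p with rpy"
    Rt=Ro.from_euler("xyz",rpy,degrees=True)
    return R_now.inv().apply(np.array(p)-p_now), np.degrees((R_now.inv()*Rt).as_rotvec())
E
python3 - <<'E'
from h import *
c=manip.camera_model("top")
def q(n,u,v,z): print(n,np.round(ray(c,(u/5+135-.4,v/5+140-.4),z),1))
q("gripA",570,384,186);q("gripB",725,381,186)
for n,u,v in(("b1",160,150),("b2",216,104),("s1",272,358),("s2",354,337)):q(n,u,v,168)
q("hub",281,192,201)
for n,u,v in (("L",75,215),("R",502,215),("T",285,17)):q("rim"+n,u,v,189)
for n,u,v in(("d0",258,42),("d1",452,122),("d2",97,188),("d3",200,385),("d4",415,330)):q(n,u,v,185)
q("knobtop",360,244,235);q("bearL",38,230,160);q("bearR",545,215,160)
q("spL",180,496,181);q("spR",382,496,181)
E
```

```text
gripA [449.8  18.7 186. ]
gripB [442.4 -57.1 186. ]
b1 [609.9 218.9 168. ]
b2 [633.7 188.3 168. ]
s1 [486.8 165.7 168. ]
s2 [493.2 123.8 168. ]
hub [562.6 152.1 201. ]
rimL [567.7 258.9 189. ]
rimR [542.2  42.7 189. ]
rimT [670.3 146.2 189. ]
d0 [659.1 161.8 185. ]
d1 [599.6  63.3 185. ]
d2 [583.4 248.4 185. ]
d3 [470.8 199.3 185. ]
d4 [487.1  91.9 185. ]
knobtop [515.1 111.7 235. ]
bearL [574.9 285.9 160. ]
bearR [552.2  20.1 160. ]
spL [417.  211.9 181. ]
spR [405.8 115.  181. ]
```

```bash
cat > d.py <<'E'
from h import *
import sys,json
s=manip.sense(); R=Ro.from_euler("xyz",s["orientation"],degrees=True); p=s["tool_pos"]
for a in json.loads(sys.argv[1]):
    t,r=tool(R,p,a[:3],a[3:]); print(a,np.round(t,1),np.round(r,1))
print("t",round(s["time_s"],2),np.round(p,1),np.round(s["orientation"],1),np.round(s["joint_positions"],1),np.round(s["contact_force"],1),s["grip_width"])
E
python3 d.py '[[514,111.5,300,180,0,180],[514,111.5,204,180,0,180]]'
```

```text
[514, 111.5, 300, 180, 0, 180] [-429.9 -246.5  -69.2] [ -0.1  -0.  -23. ]
[514, 111.5, 204, 180, 0, 180] [-429.9 -246.3   26.8] [ -0.1  -0.  -23. ]
t 0.1 [214.3 506.  230.5] [-179.9   -0.   157. ] [ 55.4  14.9  88.   -0.   77.2 -11.6] [0.2 0.1 0.2] 85.47376118204448
```

Careful with the scale: shifts go in shares of 800 mm and turns go in shares of 90 degrees. That gives: -388 mm / 800 = -0.485, -345 mm / 800 = -0.4313, -23 degrees / 90 = -0.2556.

{"method": "move_tool", "body": {"increments": [{"sz":-0.0625},{"sx":-0.0538,"sy":-0.0313,"sz":-0.0863,"rz":-0.0556},{"sx":-0.1088,"sy":-0.0613,"sz":-0.0863,"rz":-0.1111},{"sx":-0.1625,"sy":-0.0925,"sz":-0.0863,"rz":-0.1667},{"sx":-0.2163,"sy":-0.1225,"sz":-0.0863,"rz":-0.2222},{"sx":-0.27,"sy":-0.1538,"sz":-0.0863,"rz":-0.2556},{"sx":-0.3238,"sy":-0.185,"sz":-0.0863,"rz":-0.2556},{"sx":-0.3775,"sy":-0.215,"sz":-0.0863,"rz":-0.2556},{"sx":-0.4313,"sy":-0.2463,"sz":-0.0863,"rz":-0.2556},{"sx":-0.485,"sy":-0.2775,"sz":-0.0863,"rz":-0.2556}]}}

```text
time_s: 1.1
tool_pos: [485.6, 149.0, 300.0]
orientation: [180.0, -0.0, -180.0]
contact_force: [0.6, 0.7, 0.6]
grip_width: 85.6
finger_force: 0.0
```

{"method": "move_tool", "body": {"increments": [{"sx":-0.025,"sy":-0.0125},{"sx":-0.025,"sy":-0.0125},{"sx":-0.025,"sy":-0.0125}], "jaw": 60}}

```text
time_s: 1.4
tool_pos: [504.7, 140.7, 299.6]
orientation: [180.0, -0.1, 180.0]
contact_force: [-0.2, 0.3, 0.2]
grip_width: 60.0
finger_force: 0.0
```

```bash
python3 d.py '[[514,111.5,204,180,0,180]]'; python3 - <<'E'
from h import *
c=manip.camera_model("wrist");im=manip.snapshot("wrist")
cv2.imwrite("pics/w1.png",im[...,::-1]); print(proj(c,[[514,111.5,235],[561,152,201]]), c["tvec"],c["rvec"])
E
```

```text
[514, 111.5, 204, 180, 0, 180] [ -9.5 -29.2  95.5] [ 0.  -0.1 -0. ]
t 1.4 [504.7 140.7 299.6] [ 1.8e+02 -1.0e-01  1.8e+02] [  3.4  10.   84.6   0.   85.5 -86.6] [-0.2  0.3  0.2] 60.010094287850436
[[206.73428076 223.57975347]
 [266.50714356 263.11512673]] [-139.62614672 -540.88331907  294.34370609] [-2.05830806 -2.05964963 -0.31241241]
```

View pics/w1.png

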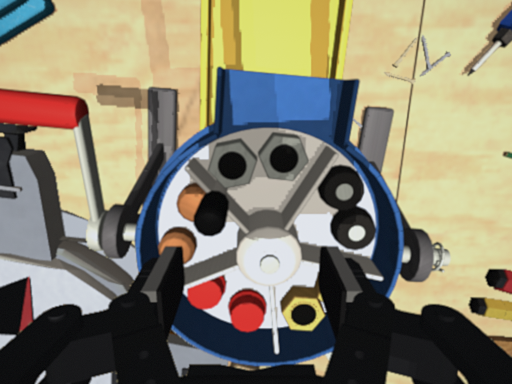

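The wrist view shows the hub pin at (270,264), the knob between about (215,197) and (207,230), and the red grip's near end at (80,108). I'll compare these with the model's predicted pixels.

```bash
python3 - <<'E'
from h import *
c=manip.camera_model("wrist")
print(proj(c,[[514,111.5,235],[514,111.5,213],[514,111.5,192]]))
for n,u,v,z in(("hub",270,264,203),("knobmid",211,213,213),("s1",231,164,168),("s2",285,157,168),("rf",353,228,166),("gripin",83,110,186),("spA",219,69,181),("spB",357,81,181)): print(n,np.round(ray(c,(u,v),z),1))
E
```

```text
[[205.84061831 223.96525657]
 [209.76338343 211.99224674]
 [212.92120289 202.34653774]]
hub [560.4 155.3 203. ]
knobmid [514.8 112.3 213. ]
s1 [489.4 124.3 168. ]
s2 [483.6 167.8 168. ]
rf [545.9 228.3 166. ]
gripin [446.5  20.4 186. ]
spA [418.  117.7 181. ]
spB [426.1 216.  181. ]
```

To row units: 96 mm / 800 = 0.12, 85 mm / 800 = 0.1063.

{"method": "move_tool", "body": {"increments": [{"sx":-0.0125,"sy":-0.0363},{"sx":-0.0125,"sy":-0.0363,"sz":0.0375},{"sx":-0.0125,"sy":-0.0363,"sz":0.075},{"sx":-0.0125,"sy":-0.0363,"sz":0.1063},{"sx":-0.0125,"sy":-0.0363,"sz":0.12},{"sx":-0.0125,"sy":-0.0363,"sz":0.12}], "jaw": 60}}

```text
time_s: 2.05
tool_pos: [513.4, 112.9, 203.2]
orientation: [180.0, -0.2, -179.9]
contact_force: [0.5, 0.7, -1.2]
grip_width: 60.0
finger_force: 0.0
```

{"method": "move_tool", "body": {"increments": [{},{},{},{},{}], "jaw": 10, "squeeze": 25}}

```text
time_s: 2.55
tool_pos: [516.1, 112.3, 205.9]
orientation: [180.0, 0.2, -180.0]
contact_force: [0.7, 3.1, 6.7]
grip_width: 20.6
finger_force: 24.7
```

```bash
python3 d.py '[[514,111.5,204,180,0,180]]'
```

```text
[514, 111.5, 204, 180, 0, 180] [ 2.1 -0.8  1.9] [0.  0.2 0. ]
t 2.55 [516.1 112.3 205.9] [ 180.     0.2 -180. ] [  0.1  13.5  93.3   0.   72.9 -89.9] [0.7 3.1 6.7] 20.629059170536603
```

```bash
python3 - <<'E'
import numpy as np
t0=-139
for seg in ((-139,-100),(-100,-55),(-55,-6)):
    th=np.radians(np.linspace(*seg,9)[1:]); a=np.radians(seg[0])
    print(np.round(np.c_[-64*(np.cos(th)-np.cos(a)),64*(np.sin(th)-np.sin(a))],1).tolist())
E
```

```text
[[-3.7, -4.0], [-7.8, -7.6], [-12.2, -10.8], [-16.8, -13.7], [-21.6, -16.2], [-26.7, -18.2], [-31.9, -19.9], [-37.2, -21.0]]
[[-6.2, -0.8], [-12.5, -1.0], [-18.8, -0.5], [-25.0, 0.5], [-31.0, 2.2], [-36.9, 4.4], [-42.5, 7.3], [-47.8, 10.6]]
[[-5.4, 4.2], [-10.3, 9.0], [-14.7, 14.2], [-18.4, 19.9], [-21.6, 26.0], [-24.1, 32.4], [-25.9, 39.0], [-26.9, 45.7]]
```

To row units: -37 mm / 800 = -0.0463, -32 mm / 800 = -0.04.

{"method": "move_tool", "body": {"increments": [{"sx":-0.005,"sy":-0.005},{"sx":-0.01,"sy":-0.0094},{"sx":-0.015,"sy":-0.0138},{"sx":-0.0213,"sy":-0.0171},{"sx":-0.027,"sy":-0.02},{"sx":-0.0334,"sy":-0.0225},{"sx":-0.04,"sy":-0.025},{"sx":-0.0463,"sy":-0.0263}]}}

```text
time_s: 3.35
tool_pos: [552.7, 91.7, 205.9]
orientation: [179.9, 0.1, -180.0]
contact_force: [-2.1, 4.3, 7.9]
grip_width: 20.6
finger_force: 24.9
```

```bash
python3 - <<'E'
from h import *
c=manip.camera_model("wrist");im=manip.snapshot("wrist")
cv2.imwrite("pics/w2.png",im[...,::-1])
s=manip.sense();print(s["tool_pos"],s["contact_force"],s["grip_width"],s["finger_force"])
E
```

```text
[553.59384205  91.50131527 205.90975023] [0.06384077 4.26251342 6.61091449] 20.629195512710965 24.753620406263508
```

View pics/w2.png

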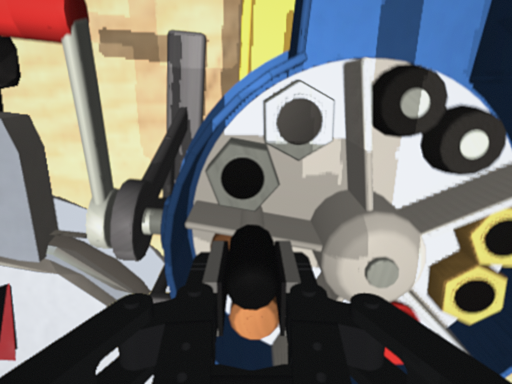

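The knob is held between the pads at about (250,265) and the drum has turned, with the brass nuts now at (475,295) and (500,238). I'll carry on round the arc.

To row units: -47.8 mm / 800 = -0.0598, -42.5 mm / 800 = -0.0531.

{"method": "move_tool", "body": {"increments": [{"sx":-0.0075,"sy":-0.001},{"sx":-0.0156,"sy":-0.0013},{"sx":-0.0238,"sy":-0.0006},{"sx":-0.0313,"sy":0.0006},{"sx":-0.0388,"sy":0.0025},{"sx":-0.0463,"sy":0.0055},{"sx":-0.0531,"sy":0.0091},{"sx":-0.0598,"sy":0.0133}]}}

```text
time_s: 4.2
tool_pos: [599.9, 101.6, 205.8]
orientation: [-180.0, 0.0, -180.0]
contact_force: [-3.8, -0.0, 7.2]
grip_width: 21.0
finger_force: 24.8
```

{"method": "move_tool", "body": {"increments": [{"sx":-0.0068,"sy":0.0053},{"sx":-0.0129,"sy":0.0113},{"sx":-0.0184,"sy":0.0178},{"sx":-0.023,"sy":0.025},{"sx":-0.027,"sy":0.0325},{"sx":-0.03,"sy":0.0405},{"sx":-0.0325,"sy":0.0488},{"sx":-0.0338,"sy":0.0571},{"sx":-0.0338,"sy":0.0571}]}}

```text
time_s: 5.1
tool_pos: [627.7, 147.7, 205.9]
orientation: [180.0, 0.2, -179.9]
contact_force: [0.1, 2.1, 5.6]
grip_width: 20.8
finger_force: 24.7
```

```bash
python3 - <<'E'
from h import *
im=manip.snapshot("top")
cv2.imwrite("pics/top2c.png",cv2.resize(im[140:255,135:285,::-1],None,fx=5,fy=5,interpolation=cv2.INTER_CUBIC))
s=manip.sense();print(s["tool_pos"],s["contact_force"],s["grip_width"],s["finger_force"])
E
```

```text
[627.70069789 147.69396928 205.86850152] [0.2588352  1.00158334 4.34848359] 21.284820421281573 24.667747658095323
```

View pics/top2c.png

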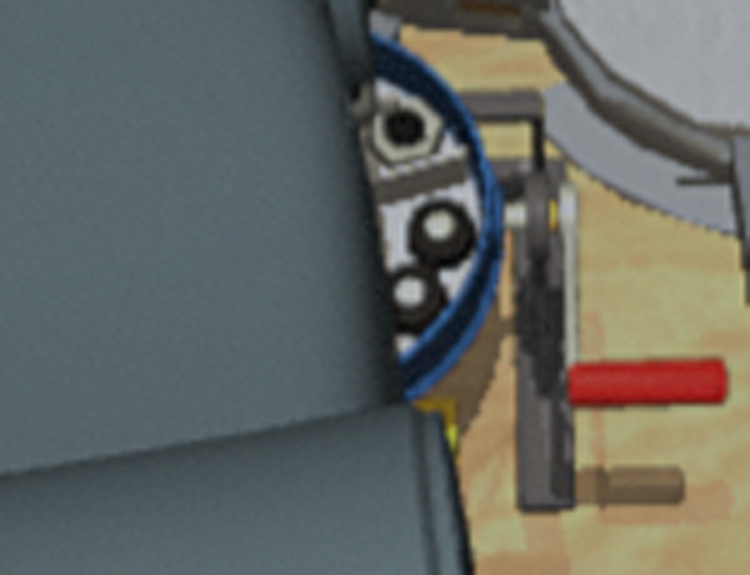

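To row units: -100 mm / 800 = -0.125, -60 mm / 800 = -0.075.

{"method": "move_tool", "body": {"increments": [{},{},{},{"sz":-0.025},{"sz":-0.075},{"sz":-0.125},{"sz":-0.125}], "jaw": 60}}

```text
time_s: 5.85
tool_pos: [629.2, 147.3, 311.2]
orientation: [180.0, 0.6, -180.0]
contact_force: [-0.5, -0.5, 0.1]
grip_width: 59.8
finger_force: 0.0
```

{"method": "move_tool", "body": {"increments": [{"sx":0.0375,"sy":-0.0375},{"sx":0.0813,"sy":-0.075},{"sx":0.125,"sy":-0.1125},{"sx":0.1688,"sy":-0.1563},{"sx":0.2125,"sy":-0.2},{"sx":0.2275,"sy":-0.215},{"sx":0.2275,"sy":-0.215}], "jaw": 0, "squeeze": 40}}

```text
time_s: 6.55
tool_pos: [443.2, -26.2, 304.2]
orientation: [-180.0, -0.0, 179.8]
contact_force: [0.7, 0.4, 0.1]
grip_width: -0.0
finger_force: 0.0
```

```bash
python3 d.py '[[446,-24,212,180,0,180],[446,-24,199,180,0,180]]'; python3 - <<'E'
from h import *
im=manip.snapshot("top")
cv2.imwrite("pics/top3c.png",cv2.resize(im[140:255,135:285,::-1],None,fx=5,fy=5,interpolation=cv2.INTER_CUBIC))
E
```

```text
[446, -24, 212, 180, 0, 180] [-2.9  2.3 92.2] [-0.  -0.  -0.2]
[446, -24, 199, 180, 0, 180] [ -2.9   2.3 105.2] [-0.  -0.  -0.2]
t 6.55 [443.2 -26.2 304.2] [-180.    -0.   179.8] [ -17.8    1.2   93.9   -0.    84.9 -107.7] [0.7 0.4 0.1] -0.040442762840907906
```

View pics/top3c.png

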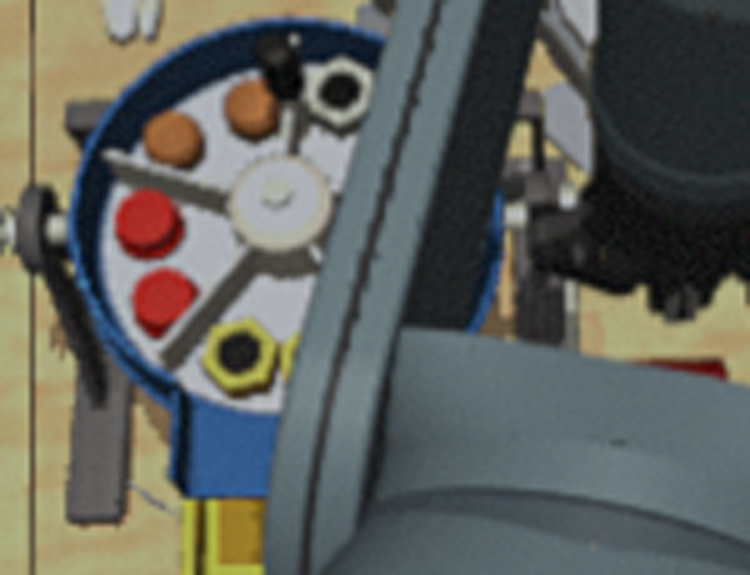

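One brass nut is at (240,350), just inside the spout. The left divider of its bay ends at about (172,358), and the knob top is at the back near (277,50). I'll check the bay angle.

```bash
python3 - <<'E'
from h import *
c=manip.camera_model("top")
C=np.array([561.5,153])
for n,u,v,z in(("nut",240,349,168),("div",172,360,185),("divL",106,156,185),("knob",277,48,235)):
    p=ray(c,(u/5+135-.4,v/5+140-.4),z)[:2]; d=p-C; print(n,np.round(p,1),round(np.hypot(*d),1),round(np.degrees(np.arctan2(d[1],d[0])),1))
E
```

```text
nut [493.4 181.6] 73.8 157.2
div [485.3 212.7] 96.7 141.9
divL [601.2 243.5] 98.9 66.3
knob [625.9 145.6] 64.8 -6.6
```

To row units: 107 mm / 800 = 0.1338, 105 mm / 800 = 0.1313.

{"method": "move_tool", "body": {"increments": [{"sx":-0.0038,"sy":0.0025,"sz":0.0375},{"sx":-0.0038,"sy":0.0025,"sz":0.0875},{"sx":-0.0038,"sy":0.0025,"sz":0.1125},{"sx":-0.0038,"sy":0.0025,"sz":0.1213},{"sx":-0.0038,"sy":0.0025,"sz":0.1263},{"sx":-0.0038,"sy":0.0025,"sz":0.1288},{"sx":-0.0038,"sy":0.0025,"sz":0.1313},{"sx":-0.0038,"sy":0.0025,"sz":0.1338}]}}

```text
time_s: 7.4
tool_pos: [448.7, -22.9, 198.1]
orientation: [-180.0, 0.1, -180.0]
contact_force: [-1.1, -0.6, 0.4]
grip_width: 0.1
finger_force: 0.0
```

{"method": "move_tool", "body": {"increments": [{"sx":0.0006,"sz":0.005},{"sx":0.0013,"sz":0.01},{"sx":0.0019,"sz":0.015},{"sx":0.0025,"sz":0.02},{"sx":0.0031,"sz":0.025},{"sx":0.0031,"sz":0.03},{"sx":0.0031,"sz":0.035},{"sx":0.0025,"sz":0.04},{"sx":0.0019,"sz":0.045},{"sx":0.0013,"sz":0.05}]}}

```text
time_s: 8.4
tool_pos: [446.7, -23.0, 158.4]
orientation: [-180.0, 0.0, -180.0]
contact_force: [-4.1, 0.5, 8.5]
grip_width: -0.3
finger_force: 4.2
```

To row units: 34 mm / 800 = 0.0425, 31 mm / 800 = 0.0388.

{"method": "move_tool", "body": {"increments": [{"sx":-0.0006,"sz":0.005},{"sx":-0.0013,"sz":0.01},{"sx":-0.0025,"sz":0.015},{"sx":-0.0038,"sz":0.02},{"sx":-0.0056,"sz":0.025},{"sx":-0.0075,"sz":0.03},{"sx":-0.01,"sz":0.035},{"sx":-0.0119,"sz":0.0388},{"sx":-0.0138,"sy":0.0013,"sz":0.0425},{"sx":-0.0138,"sy":0.0013,"sz":0.0425}]}}

```text
time_s: 9.4
tool_pos: [458.5, -22.7, 124.5]
orientation: [-179.9, 0.1, -180.0]
contact_force: [-3.6, -1.8, 9.2]
grip_width: -0.2
finger_force: 4.6
```

{"method": "move_tool", "body": {"increments": [{},{},{},{},{}]}}

```text
time_s: 9.9
tool_pos: [458.4, -22.7, 124.8]
orientation: [-179.9, 0.1, -180.0]
contact_force: [-4.5, -1.6, 9.6]
grip_width: 0.0
finger_force: 4.6
```

```bash
python3 - <<'E'
from h import *
a=manip.snapshot("wrist")[:,:,::-1];b=manip.snapshot("scene")[170:270,140:300,::-1]
cv2.imwrite("pics/w4.png",np.hstack([cv2.resize(a,(400,300)),cv2.resize(b,(400,300),interpolation=cv2.INTER_CUBIC)]))
E
```

```text
(no output)
```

View pics/w4.png

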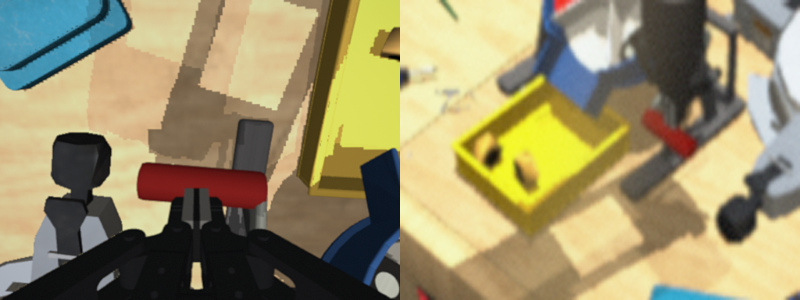

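On the right, both brass nuts lie in the yellow bin at (487,152) and (525,167), and the spout is empty. I'll hold a moment longer, then let it rise along the arc.

{"method": "move_tool", "body": {"increments": [{},{},{},{},{},{}]}}

```text
time_s: 10.6
tool_pos: [458.4, -22.7, 124.8]
orientation: [-179.9, 0.1, -180.0]
contact_force: [-4.3, -1.4, 9.7]
grip_width: -0.1
finger_force: 4.6
```

{"method": "move_tool", "body": {"increments": [{"sx":0.0013,"sz":-0.0038},{"sx":0.0038,"sz":-0.0075},{"sx":0.0056,"sz":-0.0113},{"sx":0.0075,"sz":-0.015},{"sx":0.0088,"sz":-0.0188},{"sx":0.01,"sz":-0.0225},{"sx":0.0113,"sz":-0.0275},{"sx":0.0125,"sz":-0.0325},{"sx":0.0138,"sz":-0.0375},{"sx":0.0144,"sz":-0.0425}]}}

```text
time_s: 11.6
tool_pos: [449.2, -22.6, 159.6]
orientation: [-179.9, 0.4, -180.0]
contact_force: [3.6, -0.1, 6.1]
grip_width: -0.0
finger_force: 2.9
```

{"method": "move_tool", "body": {"increments": [{"sz":-0.005},{"sz":-0.01},{"sz":-0.015},{"sz":-0.02},{"sx":-0.0013,"sz":-0.025},{"sx":-0.0013,"sz":-0.03},{"sx":-0.0025,"sz":-0.035},{"sx":-0.0025,"sz":-0.04},{"sx":-0.0038,"sz":-0.045},{"sx":-0.0038,"sz":-0.05}]}}

```text
time_s: 12.6
tool_pos: [449.3, -21.7, 197.4]
orientation: [180.0, -0.0, -180.0]
contact_force: [1.7, -0.2, 2.7]
grip_width: -0.5
finger_force: 1.7
```

{"method": "move_tool", "body": {"increments": [{"sz":-0.0063},{"sz":-0.025},{"sz":-0.075},{"sz":-0.125},{"sz":-0.125}]}}

```text
time_s: 13.1
tool_pos: [451.0, -22.2, 301.9]
orientation: [-179.9, 0.4, -179.9]
contact_force: [0.8, 0.7, -0.0]
grip_width: 0.1
finger_force: 0.0
```

{"method": "move_tool", "body": {"increments": [{"sy":-0.05},{"sx":0.0375,"sy":-0.1},{"sx":0.075,"sy":-0.15},{"sx":0.1125,"sy":-0.2},{"sx":0.1375,"sy":-0.25},{"sx":0.1375,"sy":-0.3},{"sx":0.1375,"sy":-0.35},{"sx":0.1375,"sy":-0.35},{"sx":0.1375,"sy":-0.35},{"sx":0.1375,"sy":-0.35}]}}

```text
time_s: 14.1
tool_pos: [339.2, -300.5, 296.5]
orientation: [179.9, -0.1, -179.9]
contact_force: [0.2, 0.3, 0.2]
grip_width: 0.0
finger_force: 0.0
```

```bash
python3 - <<'E'
from h import *
a=manip.snapshot("top")[140:300,125:285,::-1];b=manip.snapshot("scene")[125:255,140:300,::-1]
cv2.imwrite("pics/e.png",np.hstack([cv2.resize(a,(400,400),interpolation=cv2.INTER_CUBIC),cv2.resize(b,(400,400),interpolation=cv2.INTER_CUBIC)]))
E
```

```text
(no output)
```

View pics/e.png

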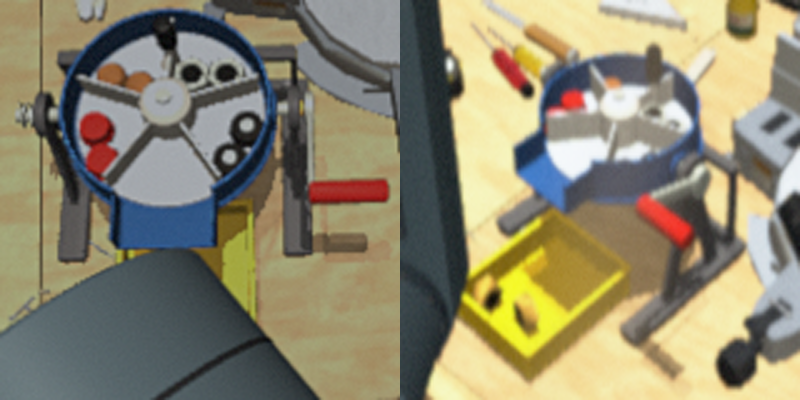

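The carousel is level again, with the grip back at its first pixel position. All eight other parts are in their bays, both brass nuts are in the bin, and the arm is clear.

```bash
python3 -c "
from plant import manip
print(manip.job_done())"
```

```text
the job is handed in; nothing more can be done
None
```

Both brass nuts are in the yellow bin, the carousel is back level with the other eight parts still in it, and the job is handed in; the hand-in gave no pass or fail verdict.

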